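Load a jar into a ratchet dead-weight press

TASK

Press the jar in the small ratchet press: lift the weighted ram by its handle, past the clicking pawl, until you feel it meet the stop screw, without forcing it, and let go so that it hangs on the pawl. Then push the tray with the jar fully home under the ram, and press the pawl's release lever gently down and hold it until the ram has sunk onto the jar's lid; leave the ram resting there and everything else on the chest where it was.

Things in the scene. Friction and masses are not known exactly. Their poses are not given: they have to be found in the camera images.
- press: the fixed press frame: grey base plate 170 x 120 x 8 mm and an upright aluminium column (28 x 40 mm, top 158 mm above the surface). Origin on the surface, z up. x axis: the direction in which the tray is pushed home, towards the column (column centre at x = +41 mm); y axis: to the side where the release lever sticks out. Its place and heading vary.
- ram: steel ram, 0.4 to 0.6 kg, sliding up and down on the column's front: toothed rail 10 x 24 mm, handle bar on top, arm with a dark round weight (52 mm dia.) over a rubber foot (36 mm dia.). Axes as press; origin at the centre of the foot's underside (press x = -25 mm, y = 0; 47.5 mm above the surface when right down). With the pawl released it sinks by itself, damped, at about 50 mm/s.
- handle (a point): centre of the ram's black handle bar, 14 mm dia., 50 mm long along the press's y axis, 139 mm above the ram's origin, at press x = +20 mm, y = 0; pinch it from above across the bar (along the press's x). With the ram right down the column's top is 28 mm below the bar's centre, just behind it.
- lug_top (a point): middle of the top face of the lug on the ram's -y side, which meets the stop screw. Raising the ram takes its weight (4 to 6 N), up to about 5 N more at each tooth and 1 N per 10 mm/s; let go, it falls back to the tooth below and hangs on the pawl (pitch 10 mm).
- stop_block: dark block (36 x 22 x 16 mm) fixed high on the column's -y side; origin at the centre of its underside. An upright stop screw (12 mm dia. end) passes through it, set anew at each start: its end sticks out 4 to 26 mm below the block, over the lug, and stops the ram there, some 20 to 60 mm above where it starts. That height is not measured: feel for it. The contact is hard; keep below 16 N.
- pawl: the sprung steel pawl and its release lever, turning about a pin along the press's x axis; origin at the pin, 77.5 mm above the surface. Pressing the lever down swings the tip out of the teeth: free after about 11 mm of travel at the pad, end stop after about 25 mm; it takes under 3 N. It springs back when let go.
- lever_pad (a point): centre of the top of the lever's black thumb pad (28 x 28 mm), 79 mm from the pin on the press's +y side, about 82.5 mm above the surface when up; press down on it from above.
- tray: aluminium tray (104 x 68 mm) sliding 70 mm along the press's x axis with about 2 N of friction; origin under the middle of its seat (64 x 64 mm inside a rim 10 mm high, floor 4 mm thick), 9.5 mm above the surface. In the press frame the origin is at x = -95 mm when out and x = -25 mm (right under the ram's foot) when fully home at its hard end stop.
- lip (a point): middle of the outer face of the tray's upright push plate (50 mm wide along the press's y, 10 mm thick, top 47.5 mm above the surface), 76 mm from the tray's origin on the -x side and 34.5 mm above the surface. Push on this face towards +x of the press.
- jar_balm: squat round jar with a green screw lid, 59 mm dia., 50 mm tall, 0.11 kg, standing loose in the tray's seat; origin at the centre of its underside, z up. Its top is then 63.5 mm above the surface.
- marker_violet: bystander: white marker with a violet cap, 135 x 11 x 12 mm, lying; origin under its middle
- grip_black: bystander: dark knurled grip tube, 62 x 21 x 21 mm, lying; origin under its middle
- jar_petrol: bystander: round jar with a red lid, 63 mm dia., 55 mm tall; origin at the centre of its underside
- ink_amber: bystander: small dark bottle with a blue cap and an amber label, 29 mm dia., 86 mm tall; origin at the centre of its underside
Things that resemble listed ones, but are neither listed nor needed, are in the scene too. Leave any blue, grey or purple look-alike of the jar_balm alone.

How it is judged:
On the way, in this order (a step that is already met when the one before it is completed fails the run):
1. the ram is raised until its lug presses on the stop screw (over 1.5 N) (contact force between ram and stop_block above 1.5 N), for 0.04 s.
2. the ram, let go, hangs on the pawl, its foot more than 10 mm above the height of the jar's lid (z of ram in the frame of jar_balm above 0.06 m and contact force between the fingers and ram below 0.1 N and linear speed of ram below 0.01 m/s), for 0.3 s.
3. the tray is fully home (within 2.5 mm) with the jar in it, the ram still hanging above (x of tray in the frame of press above -0.0275 m and horizontal distance between jar_balm and tray below 0.006 m and z of ram in the frame of jar_balm above 0.055 m), for 0.2 s.
At the end, for the whole second after the job is handed in: The ram's foot rests with its weight (over 2 N) on the lid of the upright jar (foot within 3 mm of the lid's height, jar centred under it within 6 mm), the tray is within 2.5 mm of fully home, and all is at rest (z of ram in the frame of jar_balm between 0.047 and 0.052 m and contact force between ram and jar_balm above 2 N and horizontal distance between ram and jar_balm below 0.006 m and x of tray in the frame of press above -0.0275 m and angle between jar_balm's own z axis and vertical below 0.06 rad and linear speed of each of ram, jar_balm below 0.01 m/s); the robot touches nothing.
It fails at once if the ram is forced against the stop screw (over 16 N) (contact force between ram and stop_block above 16 N).
It fails at once if the release lever is pressed with over 25 N (contact force between the fingers and pawl above 25 N).
It fails at once if the tray is pushed with over 25 N (contact force between the fingers and tray above 25 N).
It fails at once if the jar is tipped by more than 0.35 rad (angle between jar_balm's own z axis and vertical above 0.35 rad).
It fails at once if a bystander is moved by more than 30 mm (distance of any of marker_violet, grip_black, jar_petrol, ink_amber from where it was at the start of the episode above 0.03 m).
It also fails if it takes over 67 s, if anything falls off the work surface, if the arm or the gripper's body presses on something with over 40 N, if the wrist force passes 120 N, or if a joint passes its speed limit or range.

ROBOT

A 6-joint arm with a two-finger parallel gripper is mounted at the origin on a cart in front of the work surface, level with it; the furniture and walls round the work are solid. World frame = base frame: x ahead of the robot, y to its left, z up, the work surface at z = 0. Lengths are in m, angles in rad, forces in N, time in s.
With the tool pointing down it reaches from about 0.25 to 0.775 m from the base axis. Payload 8.9 kg.
Tool frame: the origin (TCP) lies on the centre line of the jaws, within the pads' length; the fingertips stand 11 mm ahead of it and the grasp point (between the pads) lies 8 mm behind it; z points along the fingers, y is the line along which they close (so a half turn about z gives the same grasp; the last joint's range is limited). The gripper opens to 85 mm and grips with 20 to 120 N. Pads are 22 mm wide; open, the fingers measure 114 mm over their backs; the gripper's body (76 mm by 85 mm) begins 54 mm behind the grasp point. The pads swing forward as they close: fully open they stand 13 mm farther back than shut.
Start: joints at [1.116, 0.291, -0.153, 1.127, 0, 1.431], TCP at [0.163, 0.499, 0.242] pointing down, gripper open.
Joint ranges: [-2.52, 2.52], [-0.91, 1.74], [-1.3, 1.37], [-1.96, 2.02], [-1.52, 1.47], [-3.14, 3.14]. Speed limits (rad/s): [2.22, 2.22, 2.79, 3.14, 3.14, 3.14].

INTERFACE

Orientations are given as a rotation vector (axis times angle).
In Python, from rig import get_obs, grab_frame, ticket gives the robot as it stands.
- The arm moves only by the tool drive_tool, never from a script. Its argument "motion" is a list of rows, each a list of 3 entries, a list of its own where there are three numbers: the finger opening in m, from 0 to 0.0854, then the shift along the world's x, y, z in m, then the turn about the world's z in rad. In form: [[hand, [tx, ty, tz], roll], ...]. A call has 1 to 12 rows; each row shifts and turns the commanded pose from where the row before left it; what a row does not reach is not made up. A row lasts 1/8 s, in which the tool goes at most 62.5 mm and 10.7 degrees, less where a joint would pass 70% of its speed; a pose out of reach is approached as far as the arm can. A call is refused whole if a number of a shift passes 0.0625 or a number of a turn 0.188, either way. A call with a gripper value outside its range is refused whole. The fingers move at their own pace and stop on an object; "force" is the grip in N (left out, the last holds). Time passes only in rows, so rows that do not move let the fingers close. It gives the time, the measured TCP pose, the force, the opening and the grip force at its end, in the units of the state.
- get_obs(): the state, without advancing time (a new reading comes with each control period).
- grab_frame(name): name is "scene" or "top" or "wrist"; returns a dict with "img" (400x640x3 uint8, red, green, blue), "K" (3x3 intrinsics, pixels), "T" (4x4, takes a point from camera to world coordinates); the wrist camera has in their place "tool_from_camera" (4x4, takes a point from camera to tool coordinates, whose origin is the TCP and whose axes are the flange's). Camera axes: x right, y down, z forward; pixel columns grow to the right and rows downward; lengths in m; the calibration is good to about 2 mm. A picture is of the moment at which its call begins: read the wrist's pose just before it. There is no depth.
- ticket.finish_job(): hands the job in; it is judged then, once.
The state is a dict: "time": time; "qpos": joint angles; "qvel": joint speeds; "joint_efforts": joint torques, N m; "ee_pos": TCP position; "eef_rot": TCP orientation; "wrist_force": force on the tool from outside, world axes, zero at the start; "ft_torque": the same for the moment, N m; "grip_width": finger opening in m; "grasp_force": force on a finger pad.
Only numpy, scipy, OpenCV 4.12 (cv2) and the standard library are available. Lean on these libraries where they do the work, as an engineer would, in place of code of your own. Each camera call takes 0.05 s, during which the arm holds its last target. There are 200 camera calls.

## Working session

There is one attempt and no reset: what is moved stays moved. The work goes in short steps, Python scripts to look and compute and a tool call to move; the robot and the scene stay as the last step left them, time stands still between calls to the robot, and variables do not carry over. Pictures are saved under pics/ and viewed, at most 10 in all, crops included, and the job is handed in when it is done.

Besides the shell and the picture viewer there is one more tool, called after "Call:" as name(argument=value, ...) on one line, values as JSON. drive_tool: Moves the arm, as the interface text tells. Its arguments: {"type":"object","properties":{"motion":{"type":"array","items":{"type":"array"}},"force":{"type":"number"}},"required":["motion"]}

```bash
mkdir -p pics
python3 - <<'E'
from rig import get_obs, grab_frame
import cv2,numpy as np
o=get_obs();print(o)
for n in("scene","top"):
    f=grab_frame(n);cv2.imwrite(f"pics/{n}0.png",f["img"][:,:,::-1]);np.savez(f"pics/{n}0.npz",K=f["K"],T=f["T"]);print(n,f["K"],f["T"])
E
```

```text
{'time': 0.0, 'qpos': array([ 1.11572110e+00,  2.91265044e-01, -1.54133077e-01,  1.12671621e+00,
       -6.88742148e-06,  1.43151081e+00]), 'qvel': array([-0.00037793,  0.00053174,  0.00210518,  0.00041547, -0.00217568,
       -0.00071982]), 'joint_efforts': array([ 2.63664555e-05, -5.37147081e+01,  3.31369507e+01,  1.58727105e-02,
       -1.96416258e-04, -1.55461180e-05]), 'ee_pos': array([0.16284602, 0.49864799, 0.2417377 ]), 'eef_rot': array([-4.93923017e-01, -3.10213750e+00,  1.98248641e-03]), 'wrist_force': array([-0.21825016, -0.12486038, -0.25475003]), 'ft_torque': array([-0.04181298,  0.0286925 , -0.04468943]), 'grasp_force': 0.0, 'grip_width': 0.08527199076638216}
scene [[516.56971693   0.         324.34749158]
 [  0.         516.56971693 196.60543575]
 [  0.           0.           1.        ]] [[-0.85215776 -0.28077221  0.44158138 -0.06697912]
 [-0.52288118  0.42373411 -0.73962469  1.16161531]
 [ 0.02055297 -0.86117151 -0.50789882  0.88100111]
 [ 0.          0.          0.          1.        ]]
top [[474.21672583   0.         312.48216116]
 [  0.         474.21672583 197.40091172]
 [  0.           0.           1.        ]] [[ 0.0181824  -0.99737239  0.07012648  0.49216119]
 [-0.99981473 -0.01769407  0.00757852  0.07070539]
 [-0.00631778 -0.07025128 -0.99750932  1.24382152]
 [ 0.          0.          0.          1.        ]]
```

View pics/scene0.png

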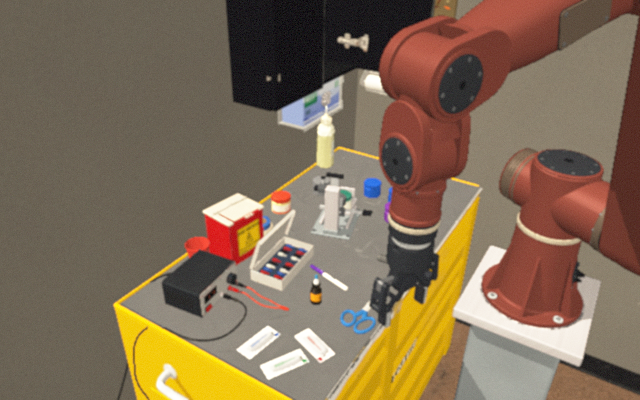

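View pics/top0.png

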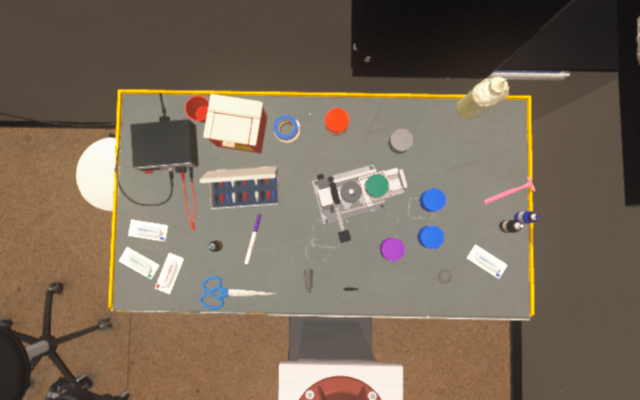

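The top view shows the press: green jar lid about (377,186), weight (351,191), handle (334,190), lever pad (344,236) and tray lip (403,180). Look-alikes are blue (433,200), blue (431,237), purple (393,249) and grey (401,140). Only the green jar stands in the tray, so I choose that one and check it in a close crop.

Run:
```python
import cv2
a=cv2.imread("pics/top0.png")[155:255,300:420]
b=cv2.resize(a,None,fx=6,fy=6,interpolation=cv2.INTER_CUBIC)
cv2.imwrite("pics/topc.png",b)
a=cv2.imread("pics/scene0.png")[160:250,300:400]
cv2.imwrite("pics/scenec.png",cv2.resize(a,None,fx=6,fy=6,interpolation=cv2.INTER_CUBIC))
```

```text
(no output)
```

View pics/topc.png

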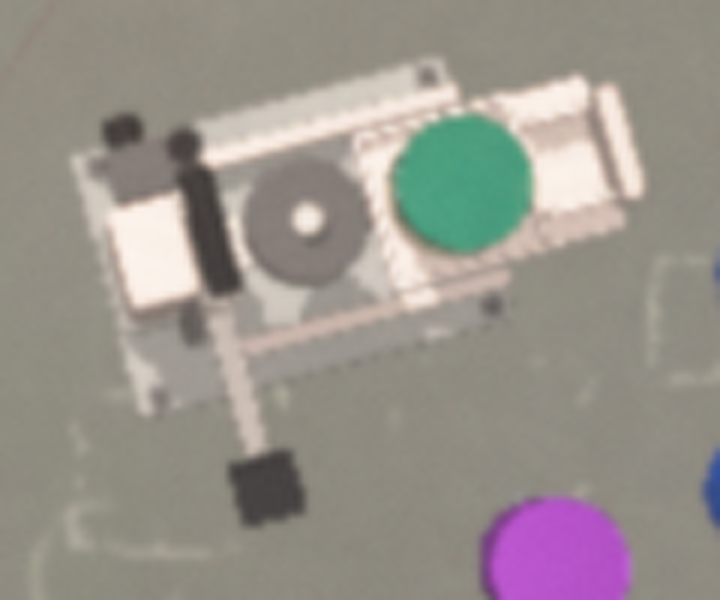

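View pics/scenec.png

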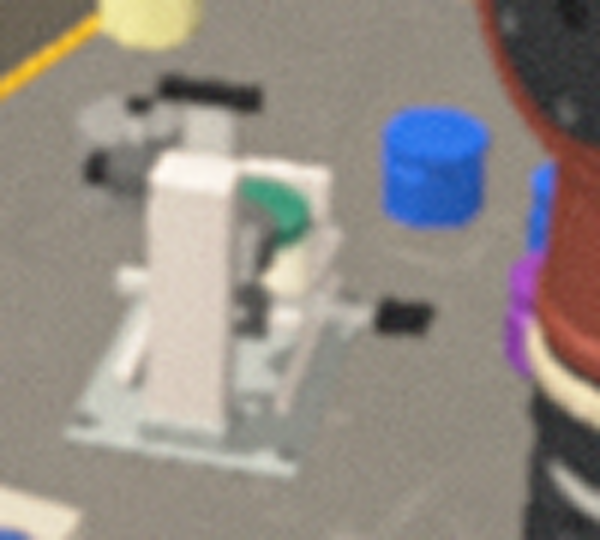

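Close crop confirms: the green-lidded jar (463,183 in the crop) is in the tray. The lever pad is at (267,487), the lip's top at (620,140), the column's top at (160,253) and the handle at (210,230).

```bash
cat > h.py <<'E'
import numpy as np
from scipy.optimize import least_squares
d=np.load("pics/top0.npz");K,T=d["K"],d["T"]
def proj(p,K=K,T=T):
    c=(np.asarray(p)-T[:3,3])@T[:3,:3]; q=c@K.T; return q[...,:2]/q[...,2:]
def ray(px,z,K=K,T=T):
    v=T[:3,:3]@np.linalg.solve(K,[px[0],px[1],1]); return T[:3,3]+v*(z-T[2,3])/v[2]
crop=lambda c:((np.array(c)+.5)/6-.5)+[300,155]
def P2W(s,p):
    p=np.atleast_2d(p);c,n=np.cos(s[2]),np.sin(s[2])
    return np.c_[s[0]+c*p[:,0]-n*p[:,1],s[1]+n*p[:,0]+c*p[:,1],p[:,2]]
E
python3 - <<'E'
from h import *
obs=[((463,183),(-.095,0,.0635)),((160,253),(.041,0,.158)),((620,140),(-.166,0,.0475)),((75,157),(.085,-.06,.008)),((145,412),(.085,.06,.008)),((440,60),(-.085,-.06,.008)),((508,300),(-.085,.06,.008))]
px=np.array([crop(o[0]) for o in obs]);p=np.array([o[1] for o in obs])
r=least_squares(lambda s:(proj(P2W(s,p))-px).ravel(),[.5,.05,1.6],loss="soft_l1")
s=r.x;print(s,np.round(proj(P2W(s,p))-px,1))
for z in(.1865,.20,.21):
    w=ray(crop((210,230)),z);c,n=np.cos(s[2]),np.sin(s[2]);d=w[:2]-s[:2];print(z,w,"press",c*d[0]+n*d[1],-n*d[0]+c*d[1])
for nm,c0,z in(("pad",(267,487),.0825),("weight",(307,221),.09),):
    w=ray(crop(c0),z);d=w[:2]-s[:2];c,n=np.cos(s[2]),np.sin(s[2]);print(nm,w,c*d[0]+n*d[1],-n*d[0]+c*d[1])
for q in [(.02,0,.1865),(-.171,0,.0345),(-.025,0,.0)]:print(q,P2W(s,q))
# scene camera: handle height from bar ends
e=np.load("pics/scene0.npz");
for z in (.1865,.195,.205):print(z,(proj(P2W(s,[(.02,-.025,z),(.02,.025,z)]),e["K"],e["T"])-[300,160])*6)
print((proj(P2W(s,[(.041,0,.158)]),e["K"],e["T"])-[300,160])*6)
E
```

```text
[ 0.58703576 -0.00790302  1.84001811] [[ 7.7 -1.3]
 [ 6.9 -2.3]
 [ 7.7 -0.4]
 [-3.1  0.1]
 [-3.3  2.1]
 [-1.1  0.2]
 [-0.6  4.5]]
0.1865 [0.57741916 0.02950937 0.1865    ] press 0.03862256558790706 -0.0006808090777881137
0.2 [0.57633058 0.03003537 0.2       ] press 0.039419156511997136 0.0002286565844814483
0.21 [0.57552422 0.03042499 0.21      ] press 0.04000922386317497 0.0009023348528293083
pad [0.48137933 0.00072291 0.0825    ] 0.03641785101093081 0.09955614787628472
weight [ 0.58956896 -0.01362715  0.09      ] -0.0061917214669470295 -0.0009194430245500081
(0.02, 0, 0.1865) [[0.58171613 0.01137654 0.1865    ]]
(-0.171, 0, 0.0345) [[ 0.63251856 -0.17274329  0.0345    ]]
(-0.025, 0, 0.0) [[ 0.59368529 -0.03200248  0.        ]]
0.1865 [[167.55376242  63.3925879 ]
 [268.01212256  78.67989497]]
0.195 [[167.9789861   47.72739578]
 [268.73369251  62.93812388]]
0.205 [[168.48241192  29.18124597]
 [269.58800676  44.3004028 ]]
[[204.3697057  143.01705348]]
```

Run:
```python
from h import *
obs=[((463,183),(-.095,0,.0635)),((160,253),(.041,0,.158)),((620,140),(-.166,0,.0475)),((75,157),(.085,-.06,.008)),((145,412),(.085,.06,.008)),((440,60),(-.085,-.06,.008)),((508,300),(-.085,.06,.008))]
px=np.array([crop(o[0]) for o in obs]);p=np.array([o[1] for o in obs]);m=np.array([[0,0,0]]*3+[[1,0,0]]*4)
r=least_squares(lambda s:(proj(P2W(s,p+s[3]*m))-px).ravel(),[.5,.05,1.6,0],loss="soft_l1",f_scale=.5)
s=r.x;print(s,np.round(proj(P2W(s,p+s[3]*m))-px,1))
np.save("s.npy",s[:3])
def inv(w):
    d=w[:2]-s[:2];c,n=np.cos(s[2]),np.sin(s[2]);return np.round([c*d[0]+n*d[1],-n*d[0]+c*d[1]],4)
for z in(.1865,.20,.21):print(z,inv(ray(crop((210,230)),z)))
for nm,c0,z in(("pad",(267,487),.0825),("weight",(307,221),.09),):
    w=ray(crop(c0),z);print(nm,w,inv(w))
for q in [(.02,0,.1865),(-.171,0,.0345),(-.025,0,.0)]:print(q,P2W(s,q))
e=np.load("pics/scene0.npz");
for z in (.1865,.195,.205):print(z,(proj(P2W(s,[(.02,-.025,z),(.02,.025,z)]),e["K"],e["T"])-[300,160])*6)
print((proj(P2W(s,[(.027,-.02,.158),(.055,-.02,.158),(.027,.02,.158),(.055,.02,.158)]),e["K"],e["T"])-[300,160])*6)
from rig import get_obs
from scipy.spatial.transform import Rotation as R
print(R.from_rotvec(get_obs()["eef_rot"]).as_matrix())
```

```text
[ 0.58245378  0.0102321   1.8616828  -0.02524318] [[ 0.2 -0.3]
 [-0.9 -0.1]
 [ 0.2 -0.1]
 [-1.1 -0. ]
 [-0.3  1.7]
 [ 0.5 -1.3]
 [ 2.   2.7]]
0.1865 [ 0.0199 -0.0007]
0.2 [0.0207 0.0002]
0.21 [0.0213 0.0008]
pad [0.48137933 0.00072291 0.0825    ] [0.0199 0.0996]
weight [ 0.58956896 -0.01362715  0.09      ] [-0.0249  0.    ]
(0.02, 0, 0.1865) [[0.57671775 0.0293919  0.1865    ]]
(-0.171, 0, 0.0345) [[ 0.63149685 -0.15358419  0.0345    ]]
(-0.025, 0, 0.0) [[ 0.58962382 -0.01371765  0.        ]]
0.1865 [[156.67332079  81.18471732]
 [258.68169817  95.74463777]]
0.195 [[157.07131304  65.40188328]
 [259.38319799  79.89109378]]
0.205 [[157.54253151  46.71518015]
 [260.21380421  61.11980977]]
[[161.72569833 141.67097734]
 [146.76832638 169.26478267]
 [242.82686268 153.58770003]
 [229.085914   181.53292569]]
[[-9.50532156e-01  3.10625737e-01 -5.21801025e-04]
 [ 3.10626126e-01  9.50531608e-01 -1.03503015e-03]
 [ 1.74481366e-04 -1.14591447e-03 -9.99999328e-01]]
```

Fit is consistent (handle press x 0.020, weight −0.025). The ram appears right down. Moving above the handle.

Call:
drive_tool(motion=[[0.05, [0.0345, -0.0391, 0.002], 0.0506], [0.05, [0.0345, -0.0391, 0.002], 0.0506], [0.05, [0.0345, -0.0391, 0.002], 0.0506], [0.05, [0.0345, -0.0391, 0.002], 0.0506], [0.05, [0.0345, -0.0391, 0.002], 0.0506], [0.05, [0.0345, -0.0391, 0.002], 0.0506], [0.05, [0.0345, -0.0391, 0.002], 0.0506], [0.05, [0.0345, -0.0391, 0.002], 0.0506], [0.05, [0.0345, -0.0391, 0.002], 0.0506], [0.05, [0.0345, -0.0391, 0.002], 0.0506], [0.05, [0.0345, -0.0391, 0.002], 0.0506], [0.05, [0.0345, -0.0391, 0.002], 0.0506]], force=30)

```text
time: 1.6
ee_pos: [0.5778, 0.0284, 0.2661]
eef_rot: [0.458, -3.108, -0.0]
wrist_force: [-0.6, 0.5, -0.1]
grip_width: 0.0503
grasp_force: 0.0
```

Call:
drive_tool(motion=[[0.05, [0, 0, 0], 0]])

```text
time: 1.72
ee_pos: [0.5787, 0.0271, 0.2653]
eef_rot: [0.451, -3.108, 0.001]
wrist_force: [-0.4, 1.2, -0.4]
grip_width: 0.0496
grasp_force: 0.0
```

Run:
```python
from h import *
from rig import get_obs,grab_frame
from scipy.spatial.transform import Rotation as R
import cv2
o=get_obs();f=grab_frame("wrist")
M=np.eye(4);M[:3,:3]=R.from_rotvec(o["eef_rot"]).as_matrix();M[:3,3]=o["ee_pos"];W=M@f["tool_from_camera"]
s=np.load("s.npy")
print(o["ee_pos"],M[:3,1],o["wrist_force"],W)
print(proj(P2W(s,[(.02,-.025,.1865),(.02,.025,.1865),(.041,0,.158),(-.095,0,.0635)]),f["K"],W))
np.savez("pics/w1.npz",K=f["K"],T=W)
cv2.imwrite("pics/w1.png",f["img"][:,:,::-1])
```

```text
[0.57866434 0.02706619 0.26531584] [-2.84415662e-01  9.58701014e-01 -3.10871019e-04] [-0.37148668  1.2009103  -0.39357647] [[-2.84403296e-01  9.20710504e-01  2.67220757e-01  5.10765777e-01]
 [ 9.58704644e-01  2.73011938e-01  7.96861803e-02  5.62778880e-03]
 [ 4.13446561e-04  2.78848793e-01 -9.60334931e-01  3.97946775e-01]
 [ 0.00000000e+00  0.00000000e+00  0.00000000e+00  1.00000000e+00]]
[[321.79403502 246.16474278]
 [321.97786292 174.34543563]
 [349.46373336 199.2544822 ]
 [206.29882527 173.50229702]]
```

View pics/w1.png

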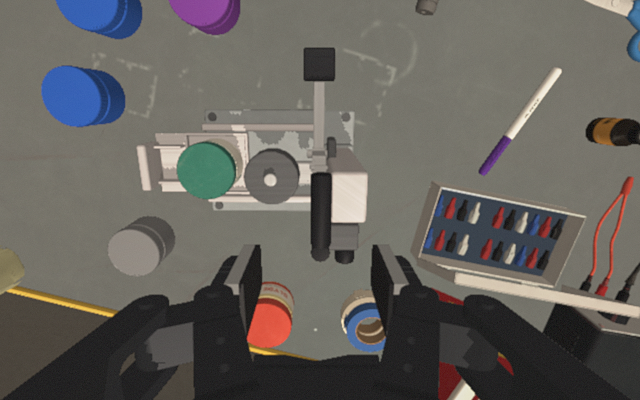

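Wrist view: bar at column 320 as predicted, lid at (206,171) against predicted (206,173), so the pose holds. Descend.

Call:
drive_tool(motion=[[0.04, [0, 0, -0.025], 0], [0.04, [0, 0, -0.025], 0], [0.04, [0, 0, -0.02], 0], [0.04, [0, 0, 0], 0], [0.04, [0, 0, 0], 0]])

```text
time: 2.4
ee_pos: [0.577, 0.0304, 0.1972]
eef_rot: [-0.457, 3.107, -0.0]
wrist_force: [-0.1, 0.2, -0.1]
grip_width: 0.0403
grasp_force: 0.0
```

Call:
drive_tool(motion=[[0.04, [0, -0.001, -0.01], 0], [0.04, [0, 0, -0.008], 0], [0.025, [0, 0, 0], 0], [0.012, [0, 0, 0], 0], [0.008, [0, 0, 0], 0], [0.008, [0, 0, 0], 0], [0.008, [0, 0, 0], 0], [0.008, [0, 0, 0], 0]], force=25)

```text
time: 3.4
ee_pos: [0.5767, 0.0295, 0.1783]
eef_rot: [0.457, -3.108, -0.002]
wrist_force: [-1.5, 5.5, -1.4]
grip_width: 0.013
grasp_force: 24.4
```

Gripped. Lift slightly and see the stiffness.

Call:
drive_tool(motion=[[0.008, [0, 0.0005, 0.001], 0], [0.008, [0, 0, 0.001], 0], [0.008, [0, 0, 0], 0]])

```text
time: 3.78
ee_pos: [0.5767, 0.0295, 0.18]
eef_rot: [0.456, -3.107, -0.001]
wrist_force: [-1.0, 4.3, -7.5]
grip_width: 0.0132
grasp_force: 24.5
```

Call:
drive_tool(motion=[[0.008, [0, 0, 0.002], 0], [0.008, [0, 0, 0.002], 0], [0.008, [0, 0, 0.0], 0]])

```text
time: 4.15
ee_pos: [0.5768, 0.0294, 0.1844]
eef_rot: [0.456, -3.108, -0.0]
wrist_force: [-2.5, 3.1, -6.5]
grip_width: 0.0127
grasp_force: 24.8
```

Call:
drive_tool(motion=[[0.008, [0, 0, 0.002], 0], [0.008, [0, 0, 0.002], 0], [0.008, [0, 0, 0.002], 0], [0.008, [0, 0, 0.002], 0], [0.008, [0, 0, 0.002], 0], [0.008, [0, 0, 0], 0]])

```text
time: 4.9
ee_pos: [0.5767, 0.0295, 0.1946]
eef_rot: [0.456, -3.108, -0.0]
wrist_force: [-3.6, 4.9, -7.4]
grip_width: 0.013
grasp_force: 24.7
```

Call:
drive_tool(motion=[[0.008, [0, 0, 0.001], 0], [0.008, [0, 0, 0.001], 0]])

```text
time: 5.15
ee_pos: [0.5768, 0.0294, 0.1965]
eef_rot: [0.456, -3.108, -0.0]
wrist_force: [-3.8, 4.8, -7.4]
grip_width: 0.0128
grasp_force: 24.7
```

Call:
drive_tool(motion=[[0.008, [0, 0, 0.001], 0], [0.008, [0, 0, 0.001], 0]])

```text
time: 5.4
ee_pos: [0.5768, 0.0294, 0.1986]
eef_rot: [0.456, -3.108, -0.0]
wrist_force: [-4.6, 5.0, -7.1]
grip_width: 0.0129
grasp_force: 24.8
```

Run:
```python
from h import *
from rig import get_obs,grab_frame
import cv2
f=grab_frame("scene")["img"];g=grab_frame("wrist")["img"]
a=cv2.resize(f[165:235,305:360],None,fx=8,fy=8,interpolation=cv2.INTER_CUBIC)
b=cv2.resize(g[120:290,240:400],None,fx=2.4,fy=3.2,interpolation=cv2.INTER_CUBIC)
h=max(a.shape[0],b.shape[0]);p=lambda x:np.pad(x,((0,h-x.shape[0]),(0,0),(0,0)))
o=np.hstack([p(a),p(b)])[:600,:800];print(o.shape)
cv2.imwrite("pics/c2.png",o[:,:,::-1])
```

```text
(560, 800, 3)
```

View pics/c2.png

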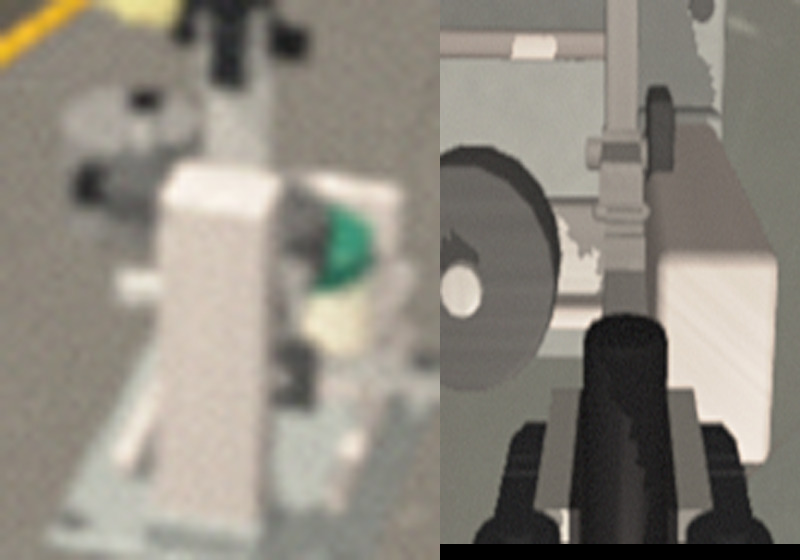

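Left crop: the lug is at (137,285), and the block is at (125,190) with its underside near 220. I need a closer view of the gap for the screw's end.

Run:
```python
from h import *
from rig import grab_frame
import cv2
F=np.mean([grab_frame("scene")["img"].astype(float) for _ in range(6)],0)
a=F[172:207,308:334];a=np.clip((a-20)*1.4,0,255).astype(np.uint8)
cv2.imwrite("pics/c3.png",cv2.resize(a,None,fx=17,fy=17,interpolation=cv2.INTER_CUBIC)[:,:,::-1])
print(F.mean(2)[180:206,316:326].astype(int))
s=np.load("s.npy");e=np.load("pics/scene0.npz")
for x in(.0,.02,.041):
  for y in (-.032,):
    print(x,[np.round(proj(P2W(s,[(x,y,z)]),e["K"],e["T"])[0],1) for z in(.1,.12,.14)])
```

```text
[[167 164 164 164 164 168 170 161 150 157]
 [165 164 166 166 164 173 182 168 151 155]
 [163 164 165 163 155 162 175 161 145 143]
 [152 155 158 152 140 142 155 145 121 115]
 [124 127 132 132 121 124 129 123 110 105]
 [ 90  95 108 115 115 116 117 112 109 110]
 [ 58  73  94 110 114 114 113 113 109 118]
 [ 49  68  97 108 114 114 113 112 114 142]
 [ 45  70  94 103 109 111 112 113 133 181]
 [ 47  67  87  95  98  99 100 105 140 200]
 [ 76  79  86  89  89  91  92  97 131 184]
 [116 108  98  89  91  89  90  92 123 167]
 [135 126 115 103 100 100  97  98 130 172]
 [138 132 125 121 115 112 110 111 144 184]
 [136 132 127 124 122 120 117 120 154 192]
 [131 124 121 123 124 123 119 124 157 195]
 [130 126 126 128 128 125 124 129 160 195]
 [132 131 132 134 136 133 130 135 164 193]
 [131 130 134 145 162 164 163 165 176 193]
 [132 132 137 159 191 206 209 211 209 201]
 [133 131 135 159 193 212 219 223 220 205]
 [132 132 134 155 183 199 201 204 204 200]
 [133 134 135 149 170 180 179 179 184 194]
 [132 132 134 138 147 153 151 149 166 186]
 [132 132 132 132 131 134 133 135 158 185]
 [133 131 132 134 131 131 128 135 157 187]]
0.0 [array([324.9, 195.8]), array([325., 190.]), array([325.2, 184.1])]
0.02 [array([323.2, 199.1]), array([323.3, 193.2]), array([323.4, 187.3])]
0.041 [array([321.3, 202.6]), array([321.4, 196.7]), array([321.6, 190.7])]
```

View pics/c3.png

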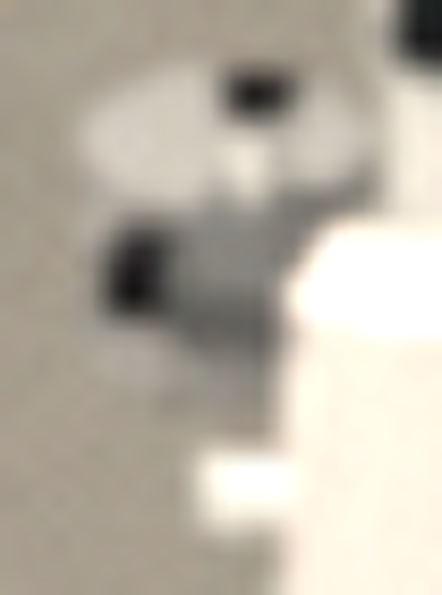

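Call:
drive_tool(motion=[[0.012, [0, 0, 0.0005], 0], [0.012, [0, 0, 0.0005], 0]], force=20)

```text
time: 6.05
ee_pos: [0.5767, 0.0294, 0.1997]
eef_rot: [0.456, -3.108, -0.0]
wrist_force: [-3.9, 4.6, -6.4]
grip_width: 0.0129
grasp_force: 24.9
```

Call:
drive_tool(motion=[[0.0125, [0, 0, 0.0005], 0], [0.0125, [0, 0, 0.0005], 0]])

```text
time: 6.3
ee_pos: [0.5767, 0.0294, 0.2005]
eef_rot: [0.456, -3.108, -0.0]
wrist_force: [-3.8, 5.5, -7.9]
grip_width: 0.0133
grasp_force: 24.7
```

Call:
drive_tool(motion=[[0.0132, [0, 0, 0.0005], 0], [0.0132, [0, 0, 0.0005], 0]], force=20)

```text
time: 6.55
ee_pos: [0.5767, 0.0294, 0.2014]
eef_rot: [0.456, -3.108, -0.0]
wrist_force: [-4.1, 4.2, -7.7]
grip_width: 0.0133
grasp_force: 17.2
```

Call:
drive_tool(motion=[[0.0136, [0, 0, 0.0005], 0], [0.0136, [0, 0, 0.0005], 0]])

```text
time: 6.8
ee_pos: [0.5767, 0.0294, 0.2023]
eef_rot: [0.456, -3.108, -0.0]
wrist_force: [-3.5, 5.0, -9.6]
grip_width: 0.0137
grasp_force: 7.3
```

Grip can be held light (7 N), so slip caps the force. Continue with modest steps.

Call:
drive_tool(motion=[[0.0136, [0, 0, 0.0005], 0], [0.0136, [0, 0, 0.0005], 0], [0.0136, [0, 0, 0.0005], 0]])

```text
time: 7.18
ee_pos: [0.5767, 0.0294, 0.2037]
eef_rot: [0.456, -3.108, -0.0]
wrist_force: [-2.6, 5.0, -8.9]
grip_width: 0.0137
grasp_force: 7.3
```

Call:
drive_tool(motion=[[0.0136, [0, 0, 0.0005], 0], [0.0136, [0, 0, 0.0005], 0], [0.0136, [0, 0, 0.0005], 0]])

```text
time: 7.55
ee_pos: [0.5768, 0.0294, 0.2056]
eef_rot: [0.456, -3.108, -0.0]
wrist_force: [-3.9, 5.2, -6.4]
grip_width: 0.0136
grasp_force: 7.4
```

Call:
drive_tool(motion=[[0.0136, [0, 0, 0.0006], 0], [0.0136, [0, 0, 0.0006], 0], [0.0136, [0, 0, 0.0006], 0]])

```text
time: 7.92
ee_pos: [0.5768, 0.0294, 0.2074]
eef_rot: [0.456, -3.108, -0.0]
wrist_force: [-4.1, 5.1, -6.6]
grip_width: 0.0136
grasp_force: 7.4
```

Call:
drive_tool(motion=[[0.0136, [0, 0, 0.0006], 0], [0.0136, [0, 0, 0.0006], 0], [0.0136, [0, 0, 0.0006], 0]])

```text
time: 8.3
ee_pos: [0.5768, 0.0294, 0.2093]
eef_rot: [0.456, -3.108, -0.0]
wrist_force: [-4.3, 3.7, -6.1]
grip_width: 0.0135
grasp_force: 7.5
```

Call:
drive_tool(motion=[[0.0136, [0, 0, 0.0006], 0], [0.0136, [0, 0, 0.0006], 0], [0.0136, [0, 0, 0.0006], 0]])

```text
time: 8.68
ee_pos: [0.5767, 0.0294, 0.2109]
eef_rot: [0.456, -3.108, -0.0]
wrist_force: [-3.3, 4.3, -7.9]
grip_width: 0.0139
grasp_force: 7.3
```

Call:
drive_tool(motion=[[0.0136, [0, 0, 0.0006], 0], [0.0136, [0, 0, 0.0006], 0], [0.0136, [0, 0, 0.0006], 0]])

```text
time: 9.05
ee_pos: [0.5767, 0.0294, 0.2125]
eef_rot: [0.456, -3.108, -0.0]
wrist_force: [-2.5, 5.5, -9.4]
grip_width: 0.0136
grasp_force: 7.2
```

Call:
drive_tool(motion=[[0.0136, [0, 0, 0.0006], 0], [0.0136, [0, 0, 0.0006], 0], [0.0136, [0, 0, 0.0006], 0]])

```text
time: 9.43
ee_pos: [0.5767, 0.0294, 0.2143]
eef_rot: [0.456, -3.108, -0.0]
wrist_force: [-4.2, 4.2, -7.9]
grip_width: 0.0142
grasp_force: 7.3
```

Call:
drive_tool(motion=[[0.0136, [0, 0, 0.0006], 0], [0.0136, [0, 0, 0.0006], 0], [0.0136, [0, 0, 0.0006], 0]])

```text
time: 9.8
ee_pos: [0.5767, 0.0294, 0.2164]
eef_rot: [0.456, -3.108, -0.0]
wrist_force: [-3.5, 5.3, -6.9]
grip_width: 0.0136
grasp_force: 7.4
```

Call:
drive_tool(motion=[[0.0136, [0, 0, 0.0006], 0], [0.0136, [0, 0, 0.0006], 0], [0.0136, [0, 0, 0.0006], 0]])

```text
time: 10.18
ee_pos: [0.5768, 0.0294, 0.2183]
eef_rot: [0.456, -3.108, -0.0]
wrist_force: [-4.1, 5.2, -6.1]
grip_width: 0.0136
grasp_force: 7.5
```

Call:
drive_tool(motion=[[0.0136, [0, 0, 0.0006], 0], [0.0136, [0, 0, 0.0006], 0], [0.0136, [0, 0, 0.0006], 0]])

```text
time: 10.55
ee_pos: [0.5768, 0.0294, 0.22]
eef_rot: [0.456, -3.108, -0.0]
wrist_force: [-4.3, 4.7, -7.4]
grip_width: 0.0138
grasp_force: 7.4
```

Call:
drive_tool(motion=[[0.0136, [0, 0, 0.0006], 0], [0.0136, [0, 0, 0.0006], 0], [0.0136, [0, 0, 0.0006], 0]])

```text
time: 10.92
ee_pos: [0.5767, 0.0294, 0.2216]
eef_rot: [0.456, -3.108, -0.0]
wrist_force: [-3.4, 5.1, -8.9]
grip_width: 0.0137
grasp_force: 7.3
```

Call:
drive_tool(motion=[[0.0136, [0, 0, 0.0006], 0], [0.0136, [0, 0, 0.0006], 0]])

```text
time: 11.18
ee_pos: [0.5767, 0.0294, 0.2227]
eef_rot: [0.456, -3.108, -0.0]
wrist_force: [-1.1, 5.3, -8.6]
grip_width: 0.0135
grasp_force: 7.2
```

Call:
drive_tool(motion=[[0.0136, [0, 0, 0.0006], 0], [0.0136, [0, 0, 0.0006], 0], [0.0136, [0, 0, 0.0006], 0]])

```text
time: 11.55
ee_pos: [0.5768, 0.0294, 0.2246]
eef_rot: [0.456, -3.108, -0.0]
wrist_force: [-3.4, 4.1, -8.0]
grip_width: 0.014
grasp_force: 7.4
```

Call:
drive_tool(motion=[[0.0136, [0, 0, 0.0006], 0], [0.0136, [0, 0, 0.0006], 0], [0.0136, [0, 0, 0.0006], 0]])

```text
time: 11.92
ee_pos: [0.5768, 0.0294, 0.2266]
eef_rot: [0.456, -3.108, -0.0]
wrist_force: [-5.4, 3.9, -7.1]
grip_width: 0.0137
grasp_force: 7.4
```

Call:
drive_tool(motion=[[0.0136, [0, 0, 0.0006], 0], [0.0136, [0, 0, 0.0006], 0], [0.0136, [0, 0, 0.0006], 0]])

```text
time: 12.3
ee_pos: [0.5768, 0.0295, 0.2281]
eef_rot: [0.456, -3.108, -0.0]
wrist_force: [-3.6, 4.3, -9.3]
grip_width: 0.0139
grasp_force: 7.1
```

Higher than the tooth pattern predicts here: likely contact. Check with a small step.

Call:
drive_tool(motion=[[0.0136, [0, 0, 0.0003], 0], [0.0136, [0, 0, 0], 0]])

```text
time: 12.55
ee_pos: [0.5769, 0.0295, 0.2285]
eef_rot: [0.456, -3.108, -0.0]
wrist_force: [-2.1, 4.3, -9.4]
grip_width: 0.0136
grasp_force: 7.1
```

Call:
drive_tool(motion=[[0.0136, [0, 0, 0.0005], 0], [0.0136, [0, 0, 0.0004], 0]])

```text
time: 12.8
ee_pos: [0.5769, 0.0295, 0.2294]
eef_rot: [0.456, -3.108, -0.0]
wrist_force: [-1.6, 5.1, -10.4]
grip_width: 0.014
grasp_force: 6.9
```

Call:
drive_tool(motion=[[0.0135, [0, 0, 0.0003], 0], [0.0135, [0, 0, 0.0003], 0]])

```text
time: 13.05
ee_pos: [0.577, 0.0295, 0.23]
eef_rot: [0.456, -3.108, -0.0]
wrist_force: [-1.6, 4.9, -10.1]
grip_width: 0.0133
grasp_force: 6.9
```

Contact with the stop felt (steady about 10 N, capped by slip). Let go and clear.

Call:
drive_tool(motion=[[0.0136, [0, 0, -0.001], 0], [0.0136, [0, 0, -0.001], 0], [0.04, [0, 0, 0], 0], [0.04, [0, 0, 0], 0], [0.04, [0, 0, 0], 0], [0.04, [0, 0, 0.02], 0], [0.04, [0, 0, 0.03], 0], [0.04, [0, 0, 0.015], 0], [0.02, [0, 0, 0], 0]])

```text
time: 14.18
ee_pos: [0.5777, 0.0292, 0.2937]
eef_rot: [-0.456, 3.106, -0.001]
wrist_force: [-0.2, -0.2, 0.3]
grip_width: 0.0228
grasp_force: 0.0
```

Call:
drive_tool(motion=[[0.0, [0.013, -0.0433, 0], 0], [0.0, [0.013, -0.0433, 0], 0], [0.0, [0.013, -0.0433, 0], 0], [0.0, [0.013, -0.0433, 0], 0], [0.0, [0.0125, -0.0433, 0], 0], [0, [0, 0, 0], 0], [0, [0, 0, 0], 0]])

```text
time: 15.05
ee_pos: [0.6411, -0.1868, 0.2917]
eef_rot: [0.455, -3.107, -0.002]
wrist_force: [-0.2, 0.5, -0.6]
grip_width: -0.0001
grasp_force: 0.0
```

Run:
```python
from h import *
from rig import get_obs,grab_frame
from scipy.spatial.transform import Rotation as R
import cv2
o=get_obs();f=grab_frame("wrist");g=grab_frame("scene")["img"]
M=np.eye(4);M[:3,:3]=R.from_rotvec(o["eef_rot"]).as_matrix();M[:3,3]=o["ee_pos"];W=M@f["tool_from_camera"]
s=np.load("s.npy")
print(o["ee_pos"],o["wrist_force"],o["grip_width"])
print(proj(P2W(s,[(-.171,-.025,.0475),(-.171,.025,.0475),(-.161,0,.0475),(-.095,0,.0635)]),f["K"],W))
b=cv2.resize(g[160:235,290:370],None,fx=5,fy=5,interpolation=cv2.INTER_CUBIC)
im=np.zeros((400,800,3),np.uint8);im[:,:400]=f["img"][:,200:600];im[:375,400:]=b
cv2.imwrite("pics/c4.png",im[:,:,::-1])
```

```text
[ 0.64109399 -0.18677264  0.29167989] [-0.18037188  0.54090177 -0.56428325] -0.00012885822913430477
[[346.36712161 188.35931811]
 [347.50386671 144.90690847]
 [355.72560791 167.02667863]
 [417.91642823 169.75627349]]
```

View pics/c4.png

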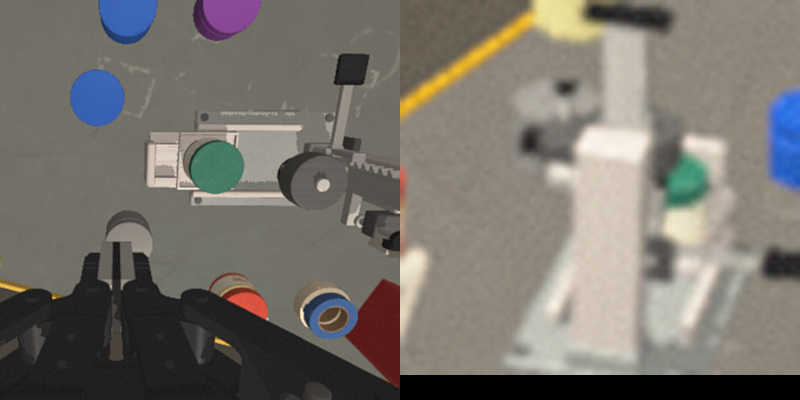

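Ram hangs high on the pawl (bar at (630,15) in the right crop), and the lip's edge is at (147,165) as predicted. Descend outside the lip.

Call:
drive_tool(motion=[[0, [0, 0, -0.05], 0], [0, [0, 0, -0.05], 0], [0, [0, 0, -0.05], 0], [0, [0, 0, -0.05], 0], [0, [0, 0, -0.035], 0], [0, [0, 0, -0.018], 0], [0, [0, 0, 0], 0], [0, [0, 0, 0], 0]])

```text
time: 16.15
ee_pos: [0.6427, -0.1873, 0.0416]
eef_rot: [-0.456, 3.106, -0.002]
wrist_force: [0.1, -0.5, -0.0]
grip_width: 0.0
grasp_force: 0.0
```

Call:
drive_tool(motion=[[0, [-0.0017, 0.0057, 0], 0], [0, [-0.0017, 0.0057, 0], 0], [0, [-0.0009, 0.0029, 0], 0], [0, [-0.0009, 0.0029, 0], 0], [0, [-0.0014, 0.0048, 0], 0], [0, [-0.0014, 0.0048, 0], 0], [0, [-0.0014, 0.0048, 0], 0], [0, [-0.0014, 0.0048, 0], 0], [0, [-0.0014, 0.0048, 0], 0], [0, [-0.0014, 0.0048, 0], 0]])

```text
time: 17.4
ee_pos: [0.6279, -0.1408, 0.0399]
eef_rot: [-0.456, 3.108, -0.0]
wrist_force: [0.6, -1.7, 0.1]
grip_width: 0.0003
grasp_force: 1.3
```

Call:
drive_tool(motion=[[0, [-0.0014, 0.0048, 0], 0], [0, [-0.0014, 0.0048, 0], 0], [0, [-0.0014, 0.0048, 0], 0], [0, [-0.0014, 0.0048, 0], 0], [0, [-0.0014, 0.0048, 0], 0], [0, [-0.0009, 0.0029, 0], 0], [0, [0, 0, 0], 0]])

```text
time: 18.27
ee_pos: [0.6198, -0.1137, 0.0398]
eef_rot: [0.457, -3.108, -0.001]
wrist_force: [-0.8, -0.4, 0.3]
grip_width: -0.0
grasp_force: 0.0
```

Call:
drive_tool(motion=[[0, [-0.0009, 0.0029, 0], 0], [0, [-0.0009, 0.0029, 0], 0], [0, [-0.0006, 0.0019, 0], 0], [0, [-0.0003, 0.001, 0], 0], [0, [-0.0003, 0.001, 0], 0]])

```text
time: 18.9
ee_pos: [0.6171, -0.1045, 0.0398]
eef_rot: [-0.456, 3.108, 0.0]
wrist_force: [0.8, -1.8, -1.2]
grip_width: -0.0004
grasp_force: 1.0
```

Call:
drive_tool(motion=[[0, [-0.0002, 0.0005, 0], 0], [0, [-0.0001, 0.0005, 0], 0], [0, [-0.0001, 0.0005, 0], 0]])

```text
time: 19.27
ee_pos: [0.6166, -0.1031, 0.0399]
eef_rot: [0.456, -3.108, -0.0]
wrist_force: [1.3, -1.9, 0.2]
grip_width: -0.0001
grasp_force: 1.0
```

Call:
drive_tool(motion=[[0, [-0.0002, 0.0005, 0], 0], [0, [-0.0001, 0.0005, 0], 0], [0, [-0.0001, 0.0005, 0], 0]])

```text
time: 19.65
ee_pos: [0.6162, -0.1015, 0.0399]
eef_rot: [0.456, -3.108, -0.0]
wrist_force: [1.6, -1.6, -0.6]
grip_width: 0.0002
grasp_force: 1.0
```

Call:
drive_tool(motion=[[0, [-0.0001, 0.0004, 0], 0], [0, [-0.0001, 0.0004, 0], 0]])

```text
time: 19.9
ee_pos: [0.6159, -0.1007, 0.0399]
eef_rot: [0.456, -3.108, -0.0]
wrist_force: [1.1, -2.3, -1.1]
grip_width: 0.0002
grasp_force: 1.0
```

Call:
drive_tool(motion=[[0, [-0.0001, 0.0004, 0], 0], [0, [-0.0001, 0.0004, 0], 0]])

```text
time: 20.15
ee_pos: [0.6157, -0.1, 0.0399]
eef_rot: [0.456, -3.108, 0.0]
wrist_force: [0.4, -2.2, -0.4]
grip_width: 0.0003
grasp_force: 1.0
```

Call:
drive_tool(motion=[[0, [-0.0001, 0.0004, 0], 0], [0, [-0.0001, 0.0004, 0], 0]])

```text
time: 20.4
ee_pos: [0.6156, -0.0993, 0.0399]
eef_rot: [0.456, -3.108, 0.001]
wrist_force: [0.6, -3.8, -1.6]
grip_width: -0.0005
grasp_force: 1.8
```

Call:
drive_tool(motion=[[0, [-0.0001, 0.0003, 0], 0], [0, [-0.0001, 0.0003, 0], 0]])

```text
time: 20.65
ee_pos: [0.6156, -0.0992, 0.0399]
eef_rot: [0.455, -3.108, 0.002]
wrist_force: [0.8, -6.4, -1.7]
grip_width: 0.0001
grasp_force: 3.2
```

Tray is against its stop. Hold, back off, rise and go over the lever pad.

Call:
drive_tool(motion=[[0, [0, 0, 0], 0], [0, [0, 0, 0], 0], [0, [0.0014, -0.0048, 0], 0], [0, [0.004, -0.0134, 0], 0], [0, [0, 0, 0.05], 0], [0, [0, 0, 0.06], 0], [0, [0, 0, 0.06], 0], [0, [0, 0, 0.04], 0], [0, [0, 0, 0], 0]])

```text
time: 21.78
ee_pos: [0.6228, -0.1178, 0.2537]
eef_rot: [-0.455, 3.102, -0.004]
wrist_force: [0.2, -0.4, -0.3]
grip_width: 0.0
grasp_force: 0.0
```

Call:
drive_tool(motion=[[0, [-0.028, 0.0236, 0], 0], [0, [-0.028, 0.0236, 0], 0], [0, [-0.028, 0.0236, 0], 0], [0, [-0.028, 0.0236, 0], 0], [0, [-0.0276, 0.0236, 0], 0], [0, [0, 0, 0], 0], [0, [0, 0, 0], 0]])

```text
time: 22.65
ee_pos: [0.4816, 0.0009, 0.2495]
eef_rot: [0.456, -3.108, -0.0]
wrist_force: [0.4, 1.1, 1.1]
grip_width: 0.0
grasp_force: 0.0
```

Run:
```python
from h import *
from rig import get_obs,grab_frame
from scipy.spatial.transform import Rotation as R
import cv2
o=get_obs();f=grab_frame("wrist");g=grab_frame("top")["img"]
M=np.eye(4);M[:3,:3]=R.from_rotvec(o["eef_rot"]).as_matrix();M[:3,3]=o["ee_pos"];W=M@f["tool_from_camera"]
s=np.load("s.npy")
print(o["ee_pos"],o["wrist_force"])
print(proj(P2W(s,[(.02,.0996,.0825)]),f["K"],W)-[160,0])
im=np.zeros((400,800,3),np.uint8);im[:,:400]=f["img"][:,160:560];im[:400,400:]=cv2.resize(g[155:255,310:410],None,fx=4,fy=4,interpolation=cv2.INTER_CUBIC)
cv2.imwrite("pics/c5.png",im[:,:,::-1])
```

```text
[0.48161947 0.00087511 0.24953326] [0.4063795  1.05484306 1.08929416]
[[157.14070437 181.89367308]]
```

View pics/c5.png

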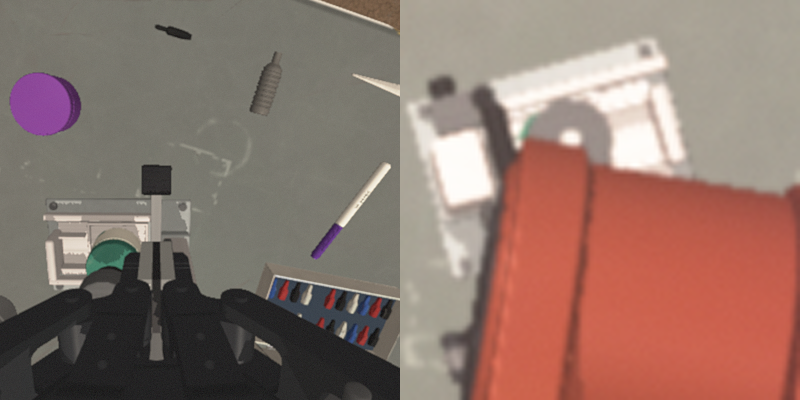

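Pad at (157,180) as predicted; the tray is home with the jar under the weight. Descend to the pad.

Call:
drive_tool(motion=[[0, [0, 0, -0.04], 0], [0, [0, 0, -0.04], 0], [0, [0, 0, -0.04], 0], [0, [0, 0, -0.02], 0], [0, [0, 0, 0], 0], [0, [0, 0, 0], 0]])

```text
time: 23.5
ee_pos: [0.4821, 0.0008, 0.1105]
eef_rot: [-0.455, 3.108, -0.0]
wrist_force: [-0.6, 0.1, 0.4]
grip_width: 0.0002
grasp_force: 0.0
```

Call:
drive_tool(motion=[[0, [0, 0, -0.005], 0], [0, [0, 0, -0.004], 0], [0, [0, 0, -0.003], 0], [0, [0, 0, -0.003], 0], [0, [0, 0, -0.003], 0], [0, [0, 0, -0.003], 0], [0, [0, 0, 0], 0]])

```text
time: 24.38
ee_pos: [0.4812, 0.0013, 0.0887]
eef_rot: [0.456, -3.108, -0.0]
wrist_force: [0.2, -1.0, -0.2]
grip_width: 0.0001
grasp_force: 0.0
```

Call:
drive_tool(motion=[[0, [0, 0, -0.002], 0], [0, [0, 0, -0.002], 0], [0, [0, 0, -0.002], 0], [0, [0, 0, -0.002], 0], [0, [0, 0, -0.002], 0], [0, [0, 0, -0.002], 0], [0, [0, 0, 0], 0], [0, [0, 0, 0], 0]])

```text
time: 25.38
ee_pos: [0.4812, 0.0012, 0.0769]
eef_rot: [0.456, -3.108, 0.0]
wrist_force: [-1.3, -0.1, 0.3]
grip_width: -0.0003
grasp_force: 0.4
```

Run:
```python
from h import *
from rig import grab_frame,get_obs
g=grab_frame("scene")["img"].astype(int).mean(2)
print(g[158:194:1,336].astype(int)); print(get_obs()["wrist_force"])
s=np.load("s.npy");e=np.load("pics/scene0.npz")
for z in(.1865,.2025,.23):print(z,proj(P2W(s,[(.02,0,z)]),e["K"],e["T"]))
import cv2;cv2.imwrite("pics/t.png",g[150:240,290:390].astype(np.uint8))
```

```text
[128 132 131 133 131 130 133 135 132 136 117  83  51  36  68 127 164 188
 188 195 185 189 190 188 188 192 186 196 216 234 239 240 238 231 215 201]
[-0.21427653  0.69010207  2.11701745]
0.1865 [[334.58251879 174.73977393]]
0.2025 [[334.75509651 169.76432839]]
0.23 [[335.05622685 161.08268878]]
```

Bar now at row 170.7, i.e. z ≈ 0.202: the ram is on the lid. Release and retreat.

Call:
drive_tool(motion=[[0, [0, 0, 0], 0], [0, [0, 0, 0], 0], [0, [0, 0, 0.005], 0], [0, [0, 0, 0.008], 0], [0, [0, 0, 0.01], 0], [0, [0, 0, 0.04], 0], [0, [0, 0, 0.05], 0], [0, [-0.02, 0, 0.05], 0], [0, [0, 0, 0], 0], [0, [0, 0, 0], 0], [0, [0, 0, 0], 0]])

```text
time: 26.8
ee_pos: [0.4608, 0.0013, 0.2389]
eef_rot: [0.456, -3.107, -0.001]
wrist_force: [0.4, -0.3, 0.1]
grip_width: -0.0001
grasp_force: 0.0
```

Run:
```python
from rig import grab_frame,get_obs
import cv2
f=grab_frame("scene")["img"]
print(get_obs()["wrist_force"],f[158:194,336].mean(1).astype(int))
cv2.imwrite("pics/c6.png",cv2.resize(f[160:240,295:385],None,fx=7,fy=7,interpolation=cv2.INTER_CUBIC)[:,:,::-1])
```

```text
[-0.62045994  0.38043174  0.30820426] [128 130 129 129 126 132 130 130 130 133 114  77  47  45  74 120 160 183
 184 183 185 187 185 186 182 183 184 188 212 233 237 235 238 232 215 200]
```

View pics/c6.png

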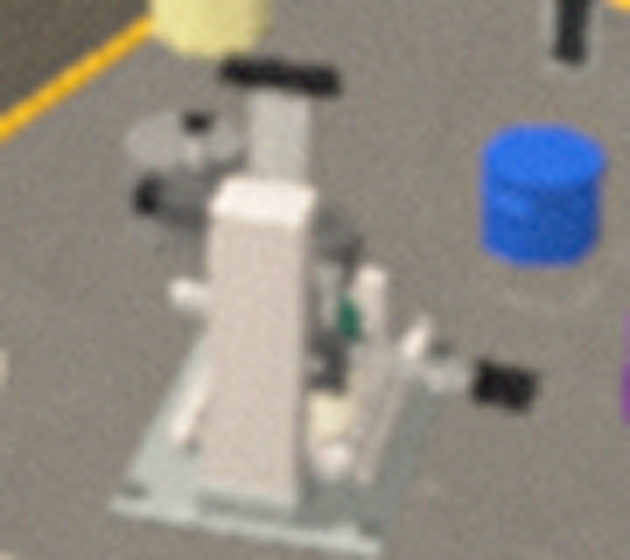

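The ram rests at lid height (bar at (280,75)), the lever is back up (505,385), and the arm is clear.

```bash
python3 -c "
from rig import ticket
print(ticket.finish_job())"
```

```text
the job is handed in; nothing more can be done
None
```

I handed the job in at about 27 s of the 67 s allowed: the ram was raised to the stop screw, the tray pushed home, and the ram lowered to rest on the jar's lid (ram height checked in the scene camera); the hand-in gave no verdict.

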